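Put the row of pantry containers away in reverse order

TASK

Move the four containers from the wooden counter rack into the cabinet's pulled-out tray, one upright in each bay and resting on its floor, in reverse order: as the robot sees them, the one now at the left end of the rack goes into the right-end bay of the tray, the second from the left goes second from the right, and so on. Never let a container topple over.

Things in the scene. Friction and masses are not known exactly. Their poses are not given: they have to be found in the camera images.
- jar_mid (a point): glass jam jar with a steel twist cap, round, body 54 mm diameter from 3 to 54 mm above its underside, cap 49 mm diameter, about 200 g; 76 mm tall, loose, upright. This point is on its vertical axis, half-way up (38 mm above its underside); z along its axis, up. At the start it stands on a cork pad in one bay of the rack, its underside 10 mm above the work surface.
- shaker_mid (a point): white ceramic sugar shaker, round, body 48 mm diameter up to 64 mm above its underside, domed steel top with small holes, about 250 g; 90 mm tall, loose, upright. This point is on its vertical axis, half-way up (45 mm above its underside); z along its axis, up. At the start it stands on a cork pad in one bay of the rack, its underside 10 mm above the work surface.
- mill_mid (a point): dark wooden pepper mill, round, body 46 mm diameter up to 60 mm above its underside, then a narrow waist and a 42 mm head with a small brass button, about 180 g; 92 mm tall, loose, upright. This point is on its vertical axis, half-way up (46 mm above its underside); z along its axis, up. At the start it stands on a cork pad in one bay of the rack, its underside 10 mm above the work surface.
- caddy_mid (a point): square aluminium tea caddy, 46 x 46 mm (sides along its x and y axes) up to 74 mm above its underside, round steel lid 36 mm diameter on top, about 200 g; 84 mm tall, loose, upright. This point is on its vertical axis, half-way up (42 mm above its underside); z along its axis, up. At the start it stands on a cork pad in one bay of the rack, its underside 10 mm above the work surface.
- round_pad: cork pad, round, 64 mm diameter, 4 mm thick, fixed in the rack under the jar at the start (it marks the bay the jar came from and stays there). Origin: centre of its underside.
- square_pad: cork pad, square, 60 mm, 4 mm thick, fixed in the rack under the shaker at the start (it marks the bay the shaker came from and stays there). Origin: centre of its underside.
- hex_pad: cork pad, six-sided, 58 mm across flats, 4 mm thick, fixed in the rack under the mill at the start (it marks the bay the mill came from and stays there). Origin: centre of its underside.
- notched_pad: cork pad, cross-shaped (64 mm square with notched corners), 4 mm thick, fixed in the rack under the caddy at the start (it marks the bay the caddy came from and stays there). Origin: centre of its underside.
- rack: wooden counter rack with dark walls, fixed, the nearer one, holding the containers at the start: 4 square bays in a row, centres at x = 0, y = 120, 40, -40, -120 mm; each 74 x 74 mm inside, floor at height 6 mm, walls 6 mm thick, tops at 20 mm. Origin: centre of its underside, on the work surface; +y to the robot's left, +x away from the robot (turned up to 8 degrees).
- tray: pale plywood tray pulled out of a small cabinet, fixed, empty: 4 bays in a row as in the rack (same centres and sizes, floor at height 6 mm, walls to 20 mm). Origin: centre of the row's underside, on the work surface; +y to the robot's left, +x away from it (turned up to 7 degrees). Near side: handle out to x = -66 mm, 16 mm high. Behind: cabinet from x = 117 mm on, 122 mm high.
Mind the look-alikes: they are no part of the job. Of the things like the part that bears mill_mid, leave any that is blue, pink or red; of the rest the larger one is meant.

How it is judged:
By the outcome, as a careful person would: the job done as asked, in the order asked, and still so for the second after the job is handed in, with the robot touching nothing.
It also fails if it takes over 104 s, if anything falls off the work surface, if the arm or the gripper's body presses on something with over 40 N, if the wrist force passes 120 N, or if a joint passes its speed limit or range.

ROBOT

A 6-joint arm with a two-finger parallel gripper is mounted at the origin on the work surface. World frame = base frame: x ahead of the robot, y to its left, z up, the work surface at z = 0. Lengths are in mm, angles in rad, forces in N, time in s.
With the tool pointing down it reaches from about 300 to 775 mm from the base axis. Payload 14.6 kg.
Tool frame: the origin (TCP) lies midway between the tips of the shut fingers; the grasp point (between the pads) lies 19 mm behind it (manip.grip_depth is the distance from the TCP to the grasp point, in mm); x points along the fingers, y is the direction in which the jaws open and shut, and the axes are right-handed (so a half turn about x gives the same grasp; the last joint's range is limited). The gripper opens to 94 mm and grips with 3 to 60 N. Pads are 16 mm wide; open, the fingers measure 119 mm over their backs; the gripper's body (75 mm by 177 mm) begins 78 mm behind the grasp point.
Start: joints at [-1.378, 0.3, 1.521, -0, 1.321, -0.067], TCP at [141.281, -531.534, 205.446] pointing down, gripper open.
Joint ranges: [-3.03, 3.03], [-0.79, 2.21], [0.23, 2.52], [-1.04, 4.18], [0, 3.07], [-2.55, 2.55]. Speed limits (rad/s): [2.22, 2.22, 2.57, 3.14, 3.14, 3.14].

INTERFACE

Orientations are given as [roll, pitch, yaw] about the fixed x, y, z axes, in that order (R = Rz(yaw) Ry(pitch) Rx(roll)).
In Python, from cell import readout, cams, ticket, manip gives the robot as it stands. The module is installed in compiled form; this text tells all that it offers.
- The arm moves only by the tool apply_moves, never from a script. Its argument "plan" is one flat list of numbers, 7 for each row, row after row: the turn, a rotation vector about the tool's x, y, z in rad, then the shift along the tool's x, y, z in m, then the opening in per cent of the stroke, from 0 (shut) to 100 (fully open). In form: [wx, wy, wz, x, y, z, fingers, wx, wy, wz, x, y, z, fingers, ...]. A call has 1 to 5 rows; each row shifts and turns the commanded pose from where the row before left it, along the tool's axes as they then stand; what a row does not reach is not made up. A row lasts 1/8 s, in which the tool goes at most 62.5 mm and 10.7 degrees, less where a joint would pass 70% of its speed; a pose out of reach is approached as far as the arm can. A call with a gripper value outside its range is refused whole. The fingers move at their own pace and stop on an object; "force" is the grip in N (left out, the last holds). Time passes only in rows, so rows that do not move let the fingers close. It gives the time, the measured TCP pose, the force and the opening at its end, in the units of the state.
- readout.read_state(): the state, without advancing time (a new reading comes with each control period).
- cams.camera(name): name is "scene" or "top" or "wrist"; returns a dict with "image" (420x560x3 uint8, red, green, blue), "fovy" (degrees; the focal length in pixels is half the picture's height over the tangent of half this angle, whatever the lens; pixels are square), "cx", "cy" (the principal point, pixels), "position" and "orientation" of the camera in the world; the wrist camera has in their place "T_tool_cam" (4x4, takes a point from camera to tool coordinates, whose origin is the TCP and whose axes are the tool frame's). Camera axes: x right, y down, z forward; pixel columns grow to the right and rows downward; lengths in mm; the calibration is good to about 2 mm. A picture is of the moment at which its call begins: read the wrist's pose just before it. There is no depth.
- ticket.sign_off(): hands the job in, once; it reports no verdict.
The state is a dict: "clock": time; "joints": joint angles; "qd": joint speeds; "effort": joint torques, N m; "eef_pos": TCP position; "eef_rot": TCP orientation; "wrist_force": force on the tool from outside, world axes, zero at the start; "moment": the same for the moment, N m; "finger_gap": finger opening in mm.
Only numpy, scipy, OpenCV 4.12 (cv2) and the standard library are available. Lean on these libraries where they do the work, as an engineer would, in place of code of your own. Each camera call takes 0.05 s, during which the arm holds its last target.

## Working session

There is one attempt and no reset: what is moved stays moved. The work goes in short steps, Python scripts to look and compute and a tool call to move; the robot and the scene stay as the last step left them, time stands still between calls to the robot, and variables do not carry over. Pictures are saved under pics/ and viewed, and the job is handed in when it is done.

Besides the shell and the picture viewer there is one more tool, called after "Request:" as name(argument=value, ...), one argument or row to a line, values as JSON. apply_moves: Moves the arm, as the interface text tells. Its arguments: {"type":"object","properties":{"plan":{"type":"array","items":{"type":"number"}},"force":{"type":"number"}},"required":["plan"]}

```bash
mkdir -p pics; python3 - <<'E'
from cell import readout, cams, ticket, manip
import cv2
s=readout.read_state();print(s)
for n in ["scene","top","wrist"]:
    c=cams.camera(n);cv2.imwrite(f"pics/{n}0.png",c["image"][:,:,::-1])
    print(n,{k:v for k,v in c.items() if k!="image"})
E
```

```text
{'clock': 0.0, 'joints': array([-1.37761337e+00,  3.00487523e-01,  1.52154903e+00, -1.05012986e-05,
        1.32066845e+00, -6.66307980e-02]), 'qd': array([ 0.00054464,  0.00028615,  0.0004274 , -0.0009466 , -0.00045442,
        0.00155184]), 'effort': array([ 1.79240364e-03, -5.31804729e+01, -3.52733696e+01,  7.08770379e-02,
        2.44704355e-02, -8.73143358e-05]), 'eef_pos': array([ 141.22694772, -531.30896931,  204.8908699 ]), 'eef_rot': array([-1.62828314,  1.56968393,  1.77312588]), 'wrist_force': array([-0.26462804,  1.34892892,  0.07046186]), 'moment': array([ 0.02098496, -0.0334315 , -0.03242531]), 'finger_gap': 94.18960469907522}
scene {'fovy': 43.569878859606256, 'cx': 275.9318200580413, 'cy': 197.2937821165878, 'position': array([ 989.00271438, -501.03678707,  656.18678136]), 'orientation': array([-2.26493711, -0.02279969,  0.82357021])}
top {'fovy': 42.52906387473592, 'cx': 288.15023061195166, 'cy': 212.04165727632287, 'position': array([367.38005459, -18.06168728, 865.17971838]), 'orientation': array([-2.96050047, -0.01192833, -1.59943865])}
wrist {'fovy': 61.83424627500824, 'cx': 276.0225886738103, 'cy': 210.48139517462647, 'T_tool_cam': array([[ 7.78204882e-04, -2.57513206e-01,  9.66274466e-01,
        -1.78321968e+02],
       [ 9.99998762e-01, -1.12111519e-03, -1.10414372e-03,
         7.20045933e-02],
       [ 1.36763657e-03,  9.66274129e-01,  2.57512015e-01,
        -7.46823870e+01],
       [ 0.00000000e+00,  0.00000000e+00,  0.00000000e+00,
         1.00000000e+00]])}
```

View pics/top0.png

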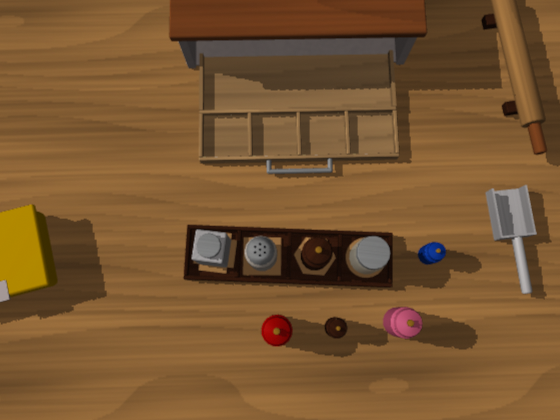

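View pics/scene0.png

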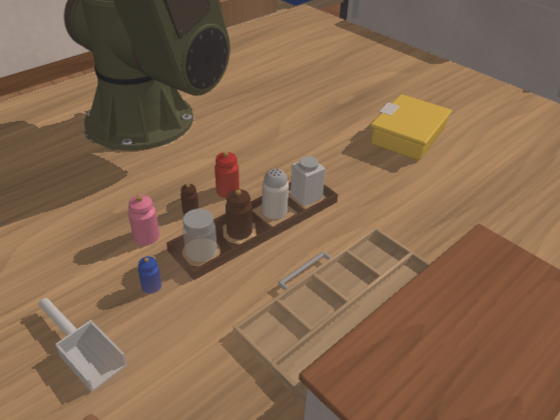

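View pics/wrist0.png

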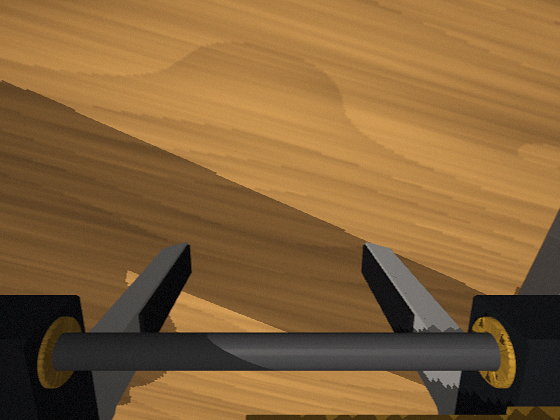

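The rack holds, left to right, the caddy (210,247), shaker (260,252), dark mill (317,252) and jar (368,257). The other mills are red (277,330), small dark (335,327), pink (403,322) and blue (432,253). Leaving out the coloured ones, the larger dark mill is the one in the rack, on the hex pad. I'll enlarge the view to confirm this and find the corners.

```bash
python3 - <<'E'
import cv2
im=cv2.imread("pics/top0.png")
cv2.imwrite("pics/rackz.png",cv2.resize(im[215:345,175:450],None,fx=2.9,fy=2.9,interpolation=cv2.INTER_CUBIC))
cv2.imwrite("pics/trayz.png",cv2.resize(im[40:185,180:420],None,fx=3.3,fy=3.3,interpolation=cv2.INTER_CUBIC))
E
```

```text
(no output)
```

View pics/rackz.png

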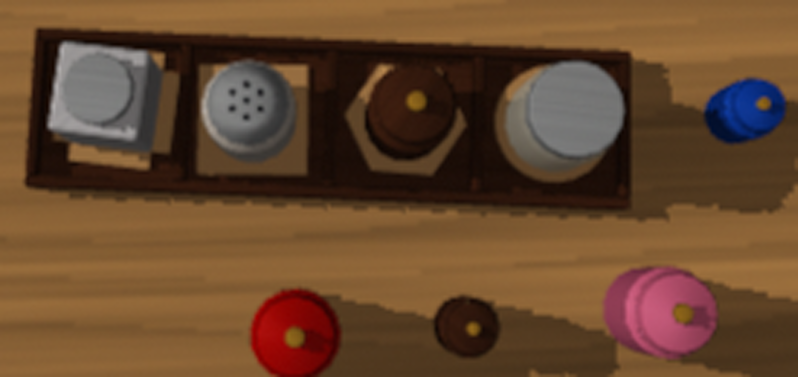

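View pics/trayz.png

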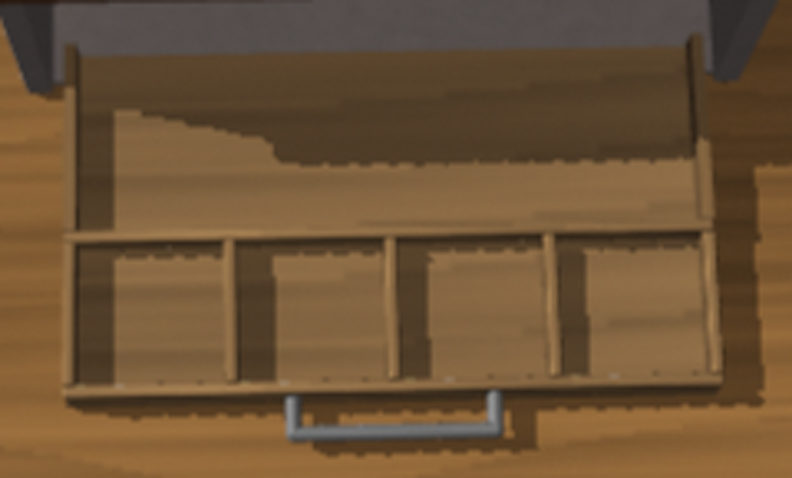

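```bash
cat > h.py <<'E'
import numpy as np, cv2, json
from scipy.spatial.transform import Rotation as R
from scipy.optimize import least_squares
CAM={"scene":dict(fovy=43.569878859606256,cx=275.9318200580413,cy=197.2937821165878,p=[989.00271438,-501.03678707,656.18678136],o=[-2.26493711,-0.02279969,0.82357021]),
"top":dict(fovy=42.52906387473592,cx=288.15023061195166,cy=212.04165727632287,p=[367.38005459,-18.06168728,865.17971838],o=[-2.96050047,-0.01192833,-1.59943865])}
def RT(c): return R.from_euler('xyz',c["o"]).as_matrix(),np.array(c["p"])
def f(c): return 210/np.tan(np.radians(c["fovy"])/2)
def proj(n,P):
    c=CAM[n];M,p=RT(c);q=(np.atleast_2d(P)-p)@M
    return q[:,:2]/q[:,2:]*f(c)+[c["cx"],c["cy"]]
def back(n,uv,z):
    c=CAM[n];M,p=RT(c);uv=np.atleast_2d(uv)
    d=np.c_[(uv-[c["cx"],c["cy"]])/f(c),np.ones(len(uv))]@M.T
    return p+d*((z-p[2])/d[:,2])[:,None]
def un(U,s,off): return (np.atleast_2d(U)+.5)/s-.5+off
def box(pose,P):
    P=np.atleast_2d(P);c,s=np.cos(pose[2]),np.sin(pose[2])
    return np.c_[pose[0]+c*P[:,0]-s*P[:,1],pose[1]+s*P[:,0]+c*P[:,1],P[:,2]]
def fit(pairs,x0):
    # pairs (cam, model pts, px)
    g=lambda x:np.concatenate([(proj(n,box(x,P))-u).ravel() for n,P,u in pairs])
    r=least_squares(g,x0,loss='soft_l1');return r.x,g(r.x)
E
python3 - <<'E'
from h import *
C=np.array([[43,163,20],[43,-163,20],[-43,-163,20],[-43,163,20]])
ru=un([[37,30],[630,52],[630,200],[28,182]],2.9,[175,215])
tu=un([[64,235],[713,230],[721,380],[64,388]],3.3,[180,40])
print(back("top",ru,20).round(1),back("top",tu,20).round(1))
for nm,u in(("rack",ru),("tray",tu)):
    x,r=fit([("top",C,u)],[400,0,0]);print(nm,x,r.round(1))
ou={'caddy':([98,90],94),'shaker':([247,100],100),'mill':([416,100],102),'jar':([576,110],86)}
for k,(u,z) in ou.items(): print(k,back("top",un(u,2.9,[175,215]),z).round(1))
cu=un([[62,42],[160,52],[48,132]],2.9,[175,215]);print(back("top",cu,84))
E
```

```text
[[ 505.1  127.3   20. ]
 [ 484.3 -196.    20. ]
 [ 404.1 -191.    20. ]
 [ 422.8  131.7   20. ]] [[ 694.9  109.2   20. ]
 [ 689.7 -215.4   20. ]
 [ 611.8 -214.3   20. ]
 [ 615.8  109.1   20. ]]
rack [ 4.54413652e+02 -3.19878784e+01 -6.05149316e-02] [-0.5 -1.3  0.7 -2.   0.8  1.6 -1.   1. ]
tray [653.85336567 -52.88479884  -6.29395562] [-0.3 -2.1  0.4 -3.1  0.8  1.6 -0.9  1.9]
caddy [[462.2  84.3  94. ]]
shaker [[454.6  10.6 100. ]]
mill [[452.1 -72.2 102. ]]
jar [[ 446.7 -153.2   86. ]]
[[488.25888841 103.71313977  84.        ]
 [481.8474536   54.4887484   84.        ]
 [443.0970349  110.58113529  84.        ]]
```

```bash
cat >> h.py <<'E'
def overlay(n,im,pose,s,off,col):
    def L(P,c):
        q=(proj(n,box(pose,P))-off+.5)*s-.5
        cv2.polylines(im,[np.round(q*16).astype(np.int32).reshape(-1,1,2)],True,c,1,cv2.LINE_AA,4)
    for z,c in((20,col),(6,(255,255,0))):
        for y in(120,40,-40,-120): L([[37,y+37,z],[37,y-37,z],[-37,y-37,z],[-37,y+37,z]],c)
    for z in (0,20): L([[43,163,z],[43,-163,z],[-43,-163,z],[-43,163,z]],(0,255,0))
E
python3 - <<'E'
from h import *
im=cv2.imread("pics/top0.png")
off=np.array([180,90]);s=3.3
z=cv2.resize(im[90:295,180:420],None,fx=s,fy=s,interpolation=cv2.INTER_CUBIC)[:600]
z=cv2.resize(im[90:270,180:420],None,fx=s,fy=s,interpolation=cv2.INTER_CUBIC)
z=cv2.resize(im[90:175,180:420],None,fx=s,fy=s,interpolation=cv2.INTER_CUBIC)
overlay("top",z,[653.8,-52.9,-6.294+2*np.pi],s,off,(0,0,255))
off2=np.array([180,218])
z2=cv2.resize(im[218:300,180:420],None,fx=s,fy=s,interpolation=cv2.INTER_CUBIC)
overlay("top",z2,[454.4,-32,-.0605],s,off2,(0,0,255))
cv2.imwrite("pics/ov1.png",np.vstack([z,z2]))
im=cv2.imread("pics/scene0.png")
s=2.4;off=np.array([160,150])
z=cv2.resize(im[150:390,160:470],None,fx=s,fy=s,interpolation=cv2.INTER_CUBIC)
overlay("scene",z,[653.8,-52.9,-6.294+2*np.pi],s,off,(0,0,255))
overlay("scene",z,[454.4,-32,-.0605],s,off,(0,0,255))
cv2.imwrite("pics/ov2.png",z)
E
```

```text
(no output)
```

View pics/ov1.png

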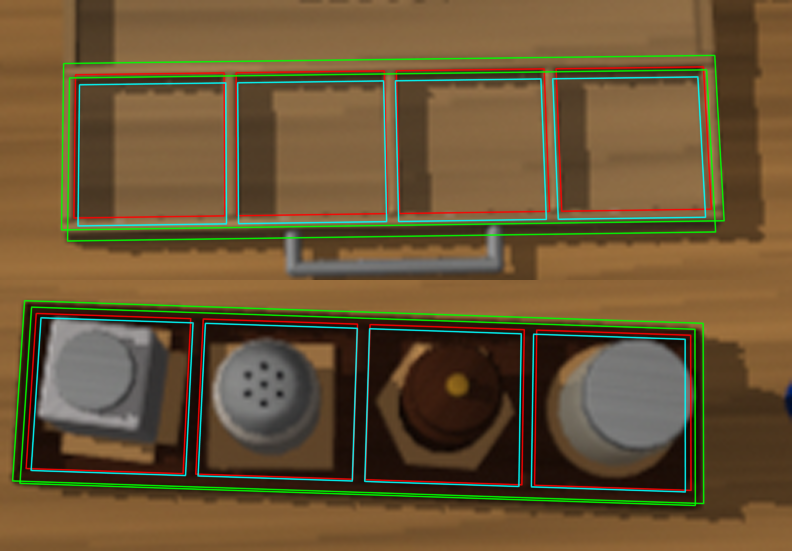

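View pics/ov2.png

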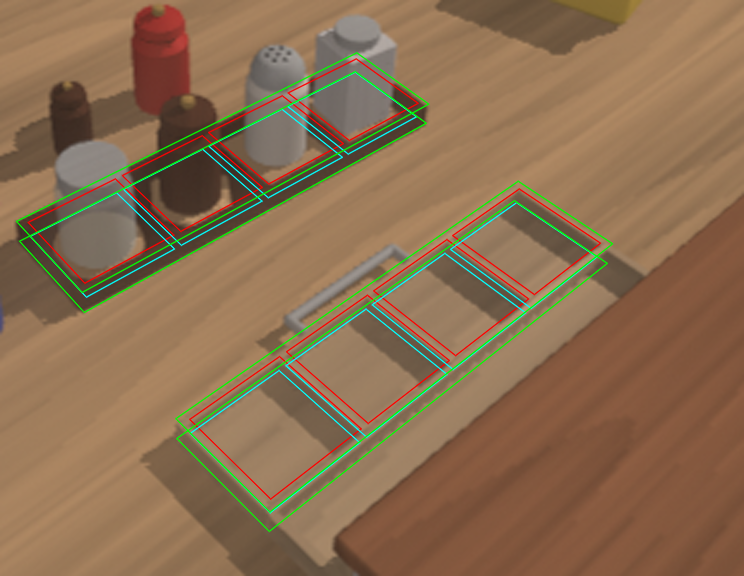

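```bash
python3 - <<'E'
from h import *
im=cv2.imread("pics/top0.png")
s=8
a=cv2.resize(im[95:170,195:245],None,fx=s,fy=s,interpolation=cv2.INTER_NEAREST)
b=cv2.resize(im[220:295,180:230],None,fx=s,fy=s,interpolation=cv2.INTER_NEAREST)
for q,o in((a,(195,95)),(b,(180,220))):
    for i in range(0,50,10): cv2.putText(q,str(o[0]+i),(i*s,10),0,.4,(255,255,255),1)
    for i in range(5,75,5): cv2.putText(q,str(o[1]+i)+"-",(0,i*s+8),0,.35,(255,255,255),1)
cv2.imwrite("pics/z8.png",np.hstack([np.clip(a*1.3,0,255).astype(np.uint8)[:600,:400],np.clip(b*2.0,0,255).astype(np.uint8)[:600,:400]]))
E
```

```text
(no output)
```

View pics/z8.png

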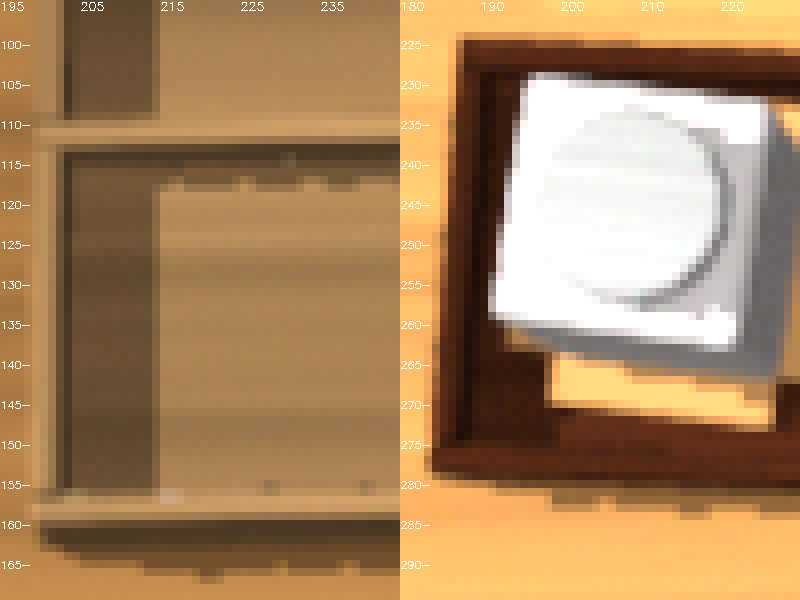

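```bash
python3 - <<'E'
from h import *
ou={'caddy':([98,90],94,[357,28]),'shaker':([247,100],100,[278,53]),'mill':([416,100],102,[187,101]),'jar':([576,110],86,[93,160])}
rp=[454.4,-32,-.0605];tp=[653.8,-52.9,-.0108]
for k,(u,z,u2) in ou.items():
    a=back("top",un(u,2.9,[175,215]),z)[0];b=back("scene",un(u2,2.4,[160,150]),z)[0]
    c,s=np.cos(rp[2]),np.sin(rp[2]);d=(a-[*rp[:2],0])[:2];l=[c*d[0]+s*d[1],-s*d[0]+c*d[1]]
    print(k,a.round(1),b.round(1),np.round(l,1))
for y in(120,40,-40,-120):print(box(rp,[0,y,6]).round(1),box(tp,[0,y,6]).round(1))
E
```

```text
caddy [462.2  84.3  94. ] [466.  82.  94.] [  0.8 116.6]
shaker [454.6  10.6 100. ] [455.4   9.6 100. ] [-2.4 42.5]
mill [452.1 -72.2 102. ] [456.4 -77.4 102. ] [  0.1 -40.3]
jar [ 446.7 -153.2   86. ] [ 447.9 -152.9   86. ] [  -0.4 -121.5]
[[461.7  87.8   6. ]] [[655.1  67.1   6. ]]
[[456.8   7.9   6. ]] [[654.2 -12.9   6. ]]
[[452.  -71.9   6. ]] [[653.4 -92.9   6. ]]
[[ 447.1 -151.8    6. ]] [[ 652.5 -172.9    6. ]]
```

```bash
cat >> h.py <<'E'
def plan(target,axisyaw,st=None):
    """target TCP xyz, axisyaw= world yaw of tool y; prints rotvec & shift in tool frame now"""
    from cell import readout
    s=st or readout.read_state()
    M=R.from_euler('xyz',s["eef_rot"]).as_matrix();p=np.array(s["eef_pos"])
    x=np.array([0,0,-1.]);y=np.array([np.cos(axisyaw),np.sin(axisyaw),0]);T=np.c_[x,y,np.cross(x,y)]
    rv=R.from_matrix(M.T@T).as_rotvec()
    d=np.array(target)-p
    print("t",round(s["clock"],2),"pos",p.round(1),"gap",round(s["finger_gap"],1),"F",np.round(s["wrist_force"],1),"j",np.round(s["joints"],2))
    print("rot",rv.round(3),"shift now-frame mm",(M.T@d).round(1),"shift after-rot",(T.T@d).round(1),"world",d.round(1))
    return M
E
python3 - <<'E'
from h import *
M=plan([446.7,-153.2,205],-.0605);print(M.round(3))
plan([446.7,-153.2,205],np.pi-.0605)
E
```

```text
t 0.15 pos [ 141.2 -531.4  205.1] gap 93.7 F [ 0.1  0.3 -0.9] j [-1.38  0.3   1.52 -0.    1.32 -0.07]
rot [-1.25e+00 -0.00e+00  1.00e-03] shift now-frame mm [ 3.000e-01 -2.870e+02 -3.924e+02] shift after-rot [ 1.000e-01  2.820e+02 -3.959e+02] world [ 3.055e+02  3.782e+02 -1.000e-01]
[[-0.     0.257 -0.966]
 [ 0.001 -0.966 -0.257]
 [-1.    -0.001  0.   ]]
t 0.15 pos [ 141.2 -531.4  205.1] gap 93.7 F [ 0.1  0.3 -0.9] j [-1.38  0.3   1.52 -0.    1.32 -0.07]
rot [1.891e+00 1.000e-03 1.000e-03] shift now-frame mm [ 3.000e-01 -2.870e+02 -3.924e+02] shift after-rot [ 1.000e-01 -2.820e+02  3.959e+02] world [ 3.055e+02  3.782e+02 -1.000e-01]
```

Request:
apply_moves(
  plan=[-0.18, 0, 0, -0.009, 0, 0, 100, -0.18, 0, 0, -0.009, 0, 0, 100, -0.18, 0, 0, -0.009, 0, 0, 100, -0.18, 0, 0, -0.009, 0, 0, 100, -0.18, 0, 0, -0.009, 0, 0, 100],
  force=30,
)

```text
clock: 0.78
eef_pos: [141.3, -531.4, 250.5]
eef_rot: [-2.508, 1.57, 1.799]
wrist_force: [0.7, 0.4, -0.1]
finger_gap: 94.0
```

Request:
apply_moves(
  plan=[-0.175, 0, 0, 0, 0, 0, 100, -0.175, 0, 0, 0, 0, 0, 100, 0, 0, 0, 0, 0.028, -0.0515, 100, 0, 0, 0, 0, 0.028, -0.0515, 100, 0, 0, 0, 0, 0.028, -0.0515, 100],
)

```text
clock: 1.4
eef_pos: [235.1, -380.8, 250.2]
eef_rot: [-2.894, 1.57, 1.757]
wrist_force: [0.4, 0.1, 0.2]
finger_gap: 93.9
```

Request:
apply_moves(
  plan=[0, 0, 0, 0, 0.028, -0.0515, 100, 0, 0, 0, 0, 0.028, -0.0515, 100, 0, 0, 0, 0, 0.028, -0.0515, 100, 0, 0, 0, 0, 0.028, -0.0515, 100, 0, 0, 0, 0, 0.028, -0.0515, 100],
)

```text
clock: 2.02
eef_pos: [390.6, -132.2, 250.6]
eef_rot: [1.141, 1.57, -0.491]
wrist_force: [0.4, -0.5, -0.3]
finger_gap: 93.9
```

Request:
apply_moves(
  plan=[0, 0, 0, 0, 0.028, -0.0515, 100, 0, 0, 0, 0, 0.028, -0.0515, 100, 0, 0, 0, 0, 0, 0, 100, 0, 0, 0, 0, 0, 0, 100],
)

```text
clock: 2.52
eef_pos: [451.9, -34.8, 250.2]
eef_rot: [-1.402, 1.57, -3.033]
wrist_force: [-1.5, 0.4, 0.1]
finger_gap: 94.2
```

```bash
cat >> h.py <<'E'
def wshot(name):
    from cell import readout,cams
    s=readout.read_state();c=cams.camera("wrist")
    T=np.eye(4);T[:3,:3]=R.from_euler('xyz',s["eef_rot"]).as_matrix();T[:3,3]=s["eef_pos"]
    W=T@c["T_tool_cam"]
    cc=dict(fovy=c["fovy"],cx=c["cx"],cy=c["cy"],p=W[:3,3].tolist(),o=R.from_matrix(W[:3,:3]).as_euler('xyz').tolist())
    cv2.imwrite(f"pics/{name}.png",c["image"][:,:,::-1]);json.dump(cc,open(f"pics/{name}.json","w"))
def wload(name): CAM[name]=json.load(open(f"pics/{name}.json"))
E
python3 - <<'E'
from h import *
plan([454.4,-32,250],-.0605)
wshot("w1");wload("w1")
im=cv2.imread("pics/w1.png")
overlay("w1",im,[454.4,-32,-.0605],1,np.array([0,0]),(0,0,255))
overlay("w1",im,[653.8,-52.9,-.0108],1,np.array([0,0]),(0,0,255))
cv2.imwrite("pics/w1o.png",im)
E
```

```text
t 2.52 pos [451.9 -34.8 250.2] gap 94.2 F [-1.5  0.4  0.1] j [-0.16  0.05  1.71 -0.    1.38 -0.1 ]
rot [-0.     0.     0.001] shift now-frame mm [ 0.2  2.4 -2.9] shift after-rot [ 0.2  2.4 -2.9] world [ 2.5  2.8 -0.2]
```

View pics/w1o.png

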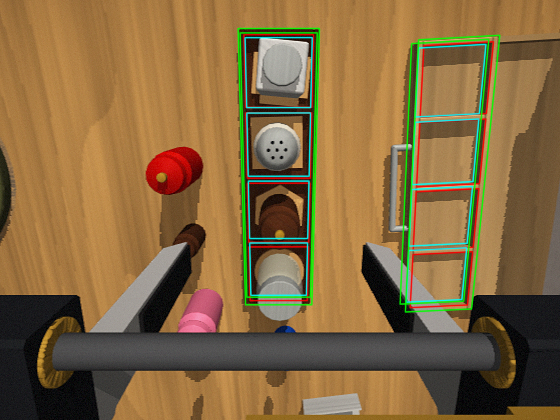

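View pics/w1.png

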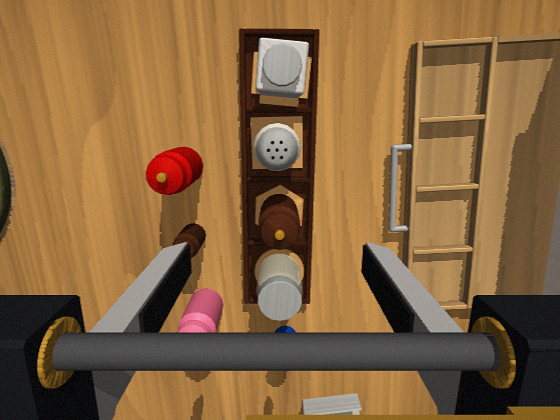

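```bash
python3 - <<'E'
from h import *
wload("w1")
for k,u,z in(("caddy",[283,64.5],94),("shaker",[277.5,148.5],100),("mill",[280,235],102),("jar",[280,297],86)): print(k,back("w1",u,z).round(1))
cu=[[260,38],[307,42],[305,98],[258,94]]
c=back("w1",cu,84);print(c.round(1))
for i in range(4):d=c[(i+1)%4]-c[i];print(np.hypot(*d[:2]).round(1),np.degrees(np.arctan2(d[1],d[0])).round(1))
plan([447.5,-153,205],-.0605)
E
python3 -c "
import cv2
im=cv2.imread('pics/w1.png')[25:325,230:330]
cv2.imwrite('pics/w1z.png',cv2.rotate(cv2.resize(im,None,fx=2.6,fy=2.6,interpolation=3),cv2.ROTATE_90_COUNTERCLOCKWISE))"
```

```text
caddy [[465.2  84.6  94. ]]
shaker [[455.9  11.8 100. ]]
mill [[453.2 -72.  102. ]]
jar [[ 448.9 -148.1   86. ]]
[[446.1 109.4  84. ]
 [488.2 103.5  84. ]
 [484.4  55.5  84. ]
 [440.7  61.7  84. ]]
42.5 -8.0
48.1 -94.5
44.1 171.8
47.9 83.5
t 2.58 pos [451.8 -35.3 250.4] gap 93.9 F [0.4 0.3 0.8] j [-0.16  0.05  1.71 -0.    1.38 -0.1 ]
rot [-0.001  0.     0.   ] shift now-frame mm [ 45.4   3.  117.8] shift after-rot [ 45.4   2.9 117.8] world [  -4.3 -117.7  -45.4]
```

View pics/w1z.png

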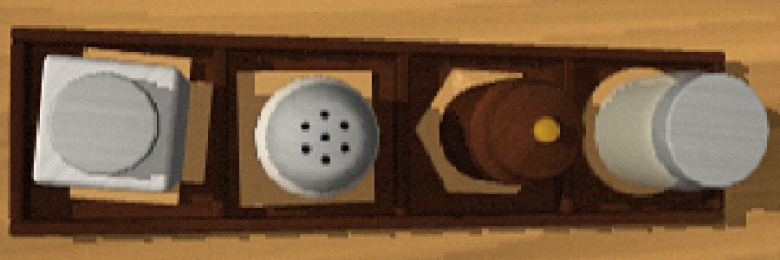

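Request:
apply_moves(
  plan=[0, 0, 0, 0.03, 0.001, 0.039, 100, 0, 0, 0, 0.035, 0.001, 0.039, 100, 0, 0, 0, 0.035, 0.001, 0.039, 100, 0, 0, 0, 0, 0, 0, 100],
)

```text
clock: 3.08
eef_pos: [446.1, -154.0, 148.4]
eef_rot: [-1.866, 1.567, 2.78]
wrist_force: [-0.7, 0.2, -0.7]
finger_gap: 93.9
```

```bash
python3 - <<'E'
from h import *
plan([447.7,-152,29],-.0605)
wshot("w2");wload("w2")
for k,P in(("jar",[447.7,-152,86]),):print(proj("w2",[P]))
E
```

```text
t 3.08 pos [ 446.1 -154.   148.4] gap 93.9 F [-0.7  0.2 -0.7] j [-0.41  0.19  1.8  -0.    1.16 -0.34]
rot [-0.005 -0.001  0.004] shift now-frame mm [119.4   2.   -1.9] shift after-rot [119.4   1.5  -2.1] world [   1.6    2.  -119.4]
[[278.81203881 222.2148996 ]]
```

View pics/w2.png

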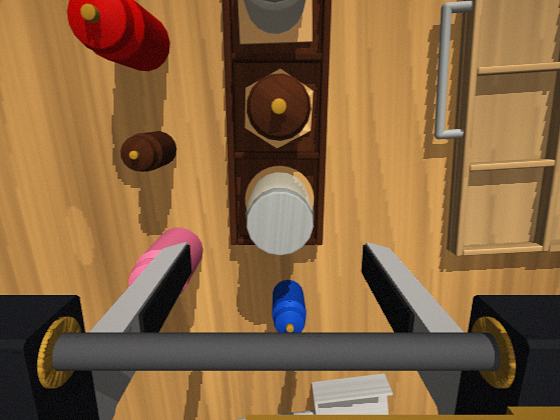

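```bash
python3 - <<'E'
from h import *
for z in(60,80,100,120):print(z,back("top",[410.5,323],z).round(0),back("scene",[143,196],z).round(0), back("top",[277,331],z).round(0),back("scene",[226,152],z).round(0))
E
```

```text
60 [[ 344. -206.   60.]] [[ 315. -178.   60.]] [[339. -11.  60.]] [[305.  17.  60.]]
80 [[ 345. -202.   80.]] [[ 338. -189.   80.]] [[339. -11.  80.]] [[328.  -1.  80.]]
100 [[ 346. -197.  100.]] [[ 361. -200.  100.]] [[340. -11. 100.]] [[351. -18. 100.]]
120 [[ 346. -192.  120.]] [[ 383. -211.  120.]] [[341. -11. 120.]] [[374. -35. 120.]]
```

Request:
apply_moves(
  plan=[-0.005, 0, 0.004, 0.035, 0.0015, -0.002, 100, 0, 0, 0, 0.035, 0, 0, 100, 0, 0, 0, 0.03, 0, 0, 100, 0, 0, 0, 0.019, 0, 0, 100, 0, 0, 0, 0, 0, 0, 100],
)

```text
clock: 3.75
eef_pos: [449.8, -149.3, 31.7]
eef_rot: [1.649, 1.567, 0.022]
wrist_force: [-0.4, -0.3, 0.8]
finger_gap: 94.3
```

Request:
apply_moves(
  plan=[0, 0, 0, 0, 0, 0, 50, 0, 0, 0, 0, 0, 0, 40, 0, 0, 0, 0, 0, 0, 40, 0, 0, 0, 0, 0, 0, 40, 0, 0, 0, 0, 0, 0, 40],
)

```text
clock: 4.38
eef_pos: [450.0, -149.7, 31.6]
eef_rot: [1.555, 1.567, -0.072]
wrist_force: [-1.4, -0.7, 3.0]
finger_gap: 53.2
```

Request:
apply_moves(
  plan=[0, 0, 0, 0, 0, 0, 20, 0, 0, 0, -0.015, 0, 0, 20, 0, 0, 0, -0.035, 0, 0, 20, 0, 0, 0, -0.04, 0, 0, 20, 0, 0, 0, -0.035, 0, 0, 20],
  force=35,
)

```text
clock: 5.0
eef_pos: [449.4, -149.6, 158.7]
eef_rot: [1.514, 1.566, -0.113]
wrist_force: [-0.3, -0.6, -0.9]
finger_gap: 53.3
```

```bash
python3 - <<'E'
from h import *
plan([655,68,155],-.0108)
E
```

```text
t 5.0 pos [ 449.4 -149.6  158.7] gap 53.3 F [-0.3 -0.6 -0.9] j [-0.4   0.17  1.79  0.    1.17 -0.34]
rot [-0.045  0.    -0.005] shift now-frame mm [   4.6  193.  -228.8] shift after-rot [   3.7  203.2 -219.8] world [205.6 217.6  -3.7]
```

Request:
apply_moves(
  plan=[-0.045, 0, -0.005, 0, 0.02, -0.022, 20, 0, 0, 0, 0, 0.038, -0.041, 20, 0, 0, 0, 0, 0.04, -0.043, 20, 0, 0, 0, 0, 0.04, -0.043, 20, 0, 0, 0, 0, 0.035, -0.04, 20],
)

```text
clock: 5.62
eef_pos: [626.5, 38.2, 157.1]
eef_rot: [-1.514, 1.57, -3.095]
wrist_force: [-0.3, -1.1, -2.4]
finger_gap: 53.3
```

Request:
apply_moves(
  plan=[0, 0, 0, 0, 0.02, -0.022, 20, 0, 0, 0, 0, 0.01, -0.009, 20, 0, 0, 0, 0, 0, 0, 20, 0, 0, 0, 0, 0, 0, 20],
)

```text
clock: 6.12
eef_pos: [655.5, 66.7, 156.7]
eef_rot: [-1.452, 1.57, -3.035]
wrist_force: [-0.6, -0.8, -1.5]
finger_gap: 53.8
```

```bash
python3 - <<'E'
from h import *
plan([655,68,27.6],-.0108)
wshot("w3");wload("w3")
im=cv2.imread("pics/w3.png")
overlay("w3",im,[653.8,-52.9,-.0108],1,np.array([0,0]),(0,0,255))
cv2.imwrite("pics/w3o.png",im)
E
```

```text
t 6.12 pos [655.5  66.7 156.7] gap 53.8 F [-0.6 -0.8 -1.5] j [ 0.05  0.58  1.23 -0.    1.33  0.06]
rot [-0.001  0.     0.001] shift now-frame mm [129.1  -0.3  -1.3] shift after-rot [129.1  -0.5  -1.3] world [  -0.5    1.3 -129.1]
```

View pics/w3o.png

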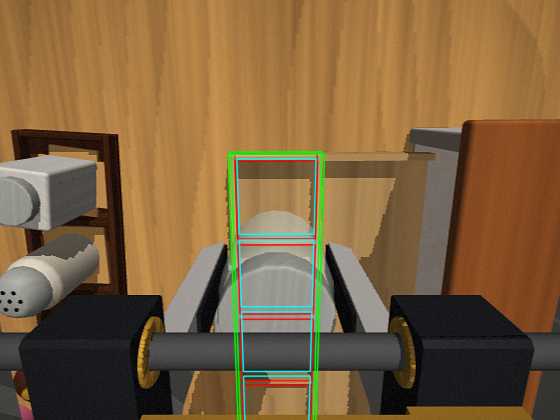

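Request:
apply_moves(
  plan=[0, 0, 0, 0.03, -0.0005, -0.001, 20, 0, 0, 0, 0.04, 0, 0, 20, 0, 0, 0, 0.03, 0, 0, 20, 0, 0, 0, 0.015, 0, 0, 20, 0, 0, 0, 0.008, 0, 0, 20],
)

```text
clock: 6.8
eef_pos: [655.3, 67.9, 33.5]
eef_rot: [-1.469, 1.57, -3.051]
wrist_force: [-0.0, 0.4, -0.4]
finger_gap: 53.2
```

Request:
apply_moves(
  plan=[0, 0, 0, 0.002, 0, 0, 20, 0, 0, 0, 0.001, 0, 0, 20, 0, 0, 0, 0, 0, 0, 20],
)

```text
clock: 7.18
eef_pos: [655.5, 68.2, 31.0]
eef_rot: [1.18, 1.571, -0.402]
wrist_force: [-0.3, -0.6, -2.2]
finger_gap: 53.7
```

Request:
apply_moves(
  plan=[0, 0, 0, 0.0015, 0, 0, 20, 0, 0, 0, 0.001, 0, 0, 20, 0, 0, 0, 0, 0, 0, 20],
)

```text
clock: 7.55
eef_pos: [655.2, 68.2, 27.8]
eef_rot: [-1.498, 1.57, -3.08]
wrist_force: [0.0, -0.2, -1.6]
finger_gap: 53.2
```

Request:
apply_moves(
  plan=[0, 0, 0, 0.0005, 0, 0, 20, 0, 0, 0, 0, 0, 0, 65, 0, 0, 0, 0, 0, 0, 75, 0, 0, 0, 0, 0, 0, 90, 0, 0, 0, 0, 0, 0, 90],
)

```text
clock: 8.18
eef_pos: [655.3, 68.2, 27.3]
eef_rot: [-1.491, 1.57, -3.073]
wrist_force: [-0.1, 0.2, -0.1]
finger_gap: 83.7
```

Request:
apply_moves(
  plan=[0, 0, 0, -0.015, 0, 0, 90, 0, 0, 0, -0.03, 0, 0, 90, 0, 0, 0, -0.045, 0, 0, 100, 0, 0, 0, -0.04, 0, 0, 100, 0, 0, 0, 0, 0, 0, 100],
)

```text
clock: 8.8
eef_pos: [656.8, 68.3, 162.2]
eef_rot: [1.627, 1.565, 0.045]
wrist_force: [0.1, -0.1, -1.0]
finger_gap: 93.9
```

```bash
python3 - <<'E'
from h import *
plan([452.7,-72,155],-.0605)
wshot("w4")
E
```

```text
t 8.8 pos [656.8  68.3 162.2] gap 93.9 F [ 0.1 -0.1 -1. ] j [ 0.05  0.58  1.23 -0.    1.33  0.06]
rot [ 0.05  -0.    -0.006] shift now-frame mm [   5.9 -202.5  142.5] shift after-rot [   7.2 -195.2  152.4] world [-204.1 -140.3   -7.2]
```

View pics/w4.png

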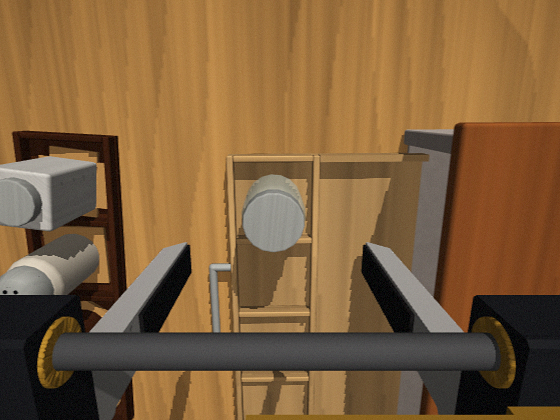

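The jar stands upright in the left bay, with its cap at (274,222). The mill is next.

Request:
apply_moves(
  plan=[0.05, 0, -0.006, 0, -0.036, 0.028, 100, 0, 0, 0, 0, -0.04, 0.031, 100, 0, 0, 0, 0, -0.04, 0.031, 100, 0, 0, 0, 0.005, -0.04, 0.031, 100, 0, 0, 0, 0, -0.038, 0.03, 100],
)

```text
clock: 9.48
eef_pos: [451.7, -73.1, 152.5]
eef_rot: [-1.571, 1.562, 3.08]
wrist_force: [0.3, -0.7, 0.8]
finger_gap: 94.1
```

Request:
apply_moves(
  plan=[0, 0, 0, 0, 0, 0, 100, 0, 0, 0, 0, 0, 0, 100],
)

```text
clock: 9.72
eef_pos: [454.1, -72.4, 153.4]
eef_rot: [-1.554, 1.564, 3.097]
wrist_force: [0.8, 1.1, 0.7]
finger_gap: 94.0
```

```bash
python3 - <<'E'
from h import *
plan([452.7,-72,34],-.0605)
wshot("w5");wload("w5")
print(proj("w5",[[452.7,-72,102]]))
E
```

```text
t 9.72 pos [454.1 -72.4 153.4] gap 94.0 F [0.8 1.1 0.7] j [-0.24  0.16  1.82 -0.    1.17 -0.18]
rot [-0.001  0.     0.007] shift now-frame mm [119.4  -0.5  -0.3] shift after-rot [119.4  -1.4  -0.3] world [  -1.4    0.4 -119.4]
[[274.91682611 229.23890223]]
```

View pics/w5.png

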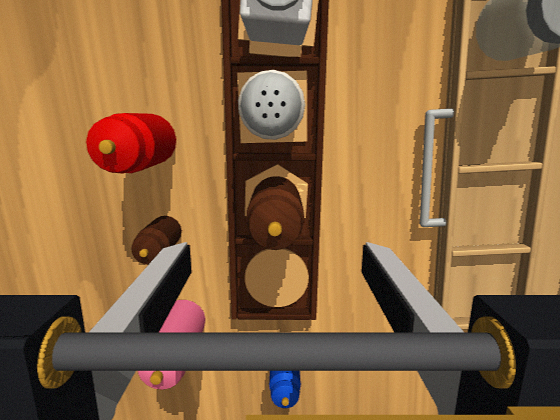

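Request:
apply_moves(
  plan=[0, 0, 0.007, 0.035, -0.001, 0, 100, 0, 0, 0, 0.035, 0, 0, 100, 0, 0, 0, 0.03, 0, 0, 100, 0, 0, 0, 0.019, 0, 0, 100, 0, 0, 0, 0, 0, 0, 100],
)

```text
clock: 10.4
eef_pos: [452.3, -71.8, 33.2]
eef_rot: [-1.675, 1.568, 2.977]
wrist_force: [0.4, -1.0, 0.7]
finger_gap: 93.8
```

Request:
apply_moves(
  plan=[0, 0, 0, 0, 0, 0, 60, 0, 0, 0, 0, 0, 0, 40, 0, 0, 0, 0, 0, 0, 20, 0, 0, 0, 0, 0, 0, 20, 0, 0, 0, 0, 0, 0, 20],
)

```text
clock: 11.02
eef_pos: [452.6, -72.5, 34.7]
eef_rot: [0.58, 1.57, -1.051]
wrist_force: [0.1, -0.6, -0.4]
finger_gap: 47.4
```

Request:
apply_moves(
  plan=[0, 0, 0, 0, 0, 0, 20, 0, 0, 0, -0.015, 0, 0, 20, 0, 0, 0, -0.035, 0, 0, 20, 0, 0, 0, -0.04, 0, 0, 20, 0, 0, 0, -0.035, 0, 0, 20],
)

```text
clock: 11.65
eef_pos: [452.4, -72.4, 161.8]
eef_rot: [1.113, 1.57, -0.519]
wrist_force: [-0.3, 0.0, -2.7]
finger_gap: 45.4
```

```bash
python3 - <<'E'
from h import *
plan([654.2,-12.9,160],-.0108)
E
```

```text
t 11.65 pos [452.4 -72.4 161.8] gap 45.4 F [-0.3  0.  -2.7] j [-0.24  0.14  1.82 -0.    1.18 -0.18]
rot [-0.05   0.    -0.001] shift now-frame mm [  1.9 197.8 -71.7] shift after-rot [  1.8 201.1 -61.7] world [201.8  59.5  -1.8]
```

Request:
apply_moves(
  plan=[-0.05, 0, 0, 0, 0.02, -0.007, 20, 0, 0, 0, 0, 0.04, -0.012, 20, 0, 0, 0, 0, 0.045, -0.014, 20, 0, 0, 0, 0, 0.045, -0.014, 20, 0, 0, 0, 0, 0.035, -0.011, 20],
)

```text
clock: 12.28
eef_pos: [639.7, -16.8, 160.1]
eef_rot: [-0.395, 1.571, -1.976]
wrist_force: [-0.2, -0.3, -2.2]
finger_gap: 45.7
```

Request:
apply_moves(
  plan=[0, 0, 0, 0, 0.016, -0.005, 20, 0, 0, 0, 0, 0, 0, 20, 0, 0, 0, 0, 0, 0, 20],
)

```text
clock: 12.65
eef_pos: [653.9, -12.9, 159.9]
eef_rot: [-0.834, 1.57, -2.416]
wrist_force: [0.9, -0.6, -2.5]
finger_gap: 45.6
```

```bash
python3 - <<'E'
from h import *
plan([654.2,-12.9,30],-.0108)
wshot("w6")
E
```

```text
t 12.65 pos [653.9 -12.9 159.9] gap 45.6 F [ 0.9 -0.6 -2.5] j [-0.08  0.57  1.25 -0.    1.33 -0.06]
rot [-0.  0.  0.] shift now-frame mm [ 1.299e+02  4.000e-01 -1.000e-01] shift after-rot [129.9   0.3  -0. ] world [   0.3    0.  -129.9]
```

View pics/w6.png

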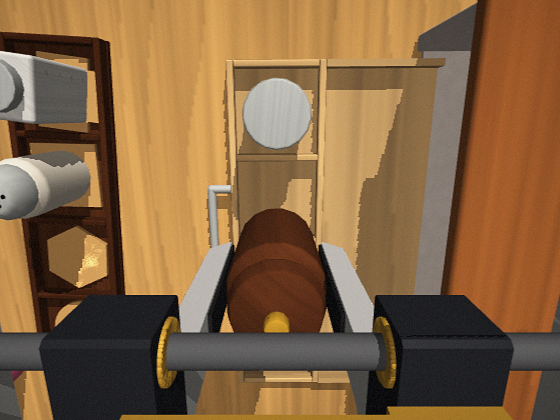

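The jar stays upright at (277,113) and the mill hangs straight over the second bay. Lowering it now.

Request:
apply_moves(
  plan=[0, 0, 0, 0.03, 0, 0, 20, 0, 0, 0, 0.04, 0, 0, 20, 0, 0, 0, 0.03, 0, 0, 20, 0, 0, 0, 0.018, 0, 0, 20, 0, 0, 0, 0.008, 0, 0, 20],
)

```text
clock: 13.32
eef_pos: [654.4, -12.9, 33.3]
eef_rot: [-0.669, 1.57, -2.251]
wrist_force: [0.7, -0.0, -1.5]
finger_gap: 45.6
```

Request:
apply_moves(
  plan=[0, 0, 0, 0.002, 0, 0, 20, 0, 0, 0, 0.001, 0, 0, 20, 0, 0, 0, 0, 0, 0, 20],
)

```text
clock: 13.7
eef_pos: [654.9, -12.7, 31.2]
eef_rot: [1.254, 1.57, -0.328]
wrist_force: [-0.6, 0.2, -1.4]
finger_gap: 45.7
```

Request:
apply_moves(
  plan=[0, 0, 0, 0.001, 0, 0, 20, 0, 0, 0, 0.0005, 0, 0, 20, 0, 0, 0, 0, 0, 0, 20],
)

```text
clock: 14.08
eef_pos: [655.0, -12.7, 30.6]
eef_rot: [1.258, 1.569, -0.324]
wrist_force: [-6.3, -0.1, 10.6]
finger_gap: 45.1
```

Contact: 10 N upward, so the mill is on the floor. Releasing.

Request:
apply_moves(
  plan=[0, 0, 0, -0.0005, 0, 0, 20, 0, 0, 0, 0, 0, 0, 55, 0, 0, 0, 0, 0, 0, 70, 0, 0, 0, 0, 0, 0, 90, 0, 0, 0, 0, 0, 0, 90],
)

```text
clock: 14.7
eef_pos: [654.5, -12.7, 29.4]
eef_rot: [-0.515, 1.571, -2.097]
wrist_force: [-0.2, -0.1, -0.3]
finger_gap: 78.2
```

Request:
apply_moves(
  plan=[0, 0, 0, -0.015, 0, 0, 90, 0, 0, 0, -0.03, 0, 0, 90, 0, 0, 0, -0.045, 0, 0, 100, 0, 0, 0, -0.04, 0, 0, 100, 0, 0, 0, 0, 0, 0, 100],
)

```text
clock: 15.32
eef_pos: [656.0, -12.7, 164.3]
eef_rot: [1.471, 1.564, -0.111]
wrist_force: [0.0, 0.0, -1.0]
finger_gap: 94.4
```

```bash
python3 - <<'E'
from h import *
plan([455.3,11,160],-.0605)
wshot("w7")
E
```

```text
t 15.32 pos [656.  -12.7 164.3] gap 94.4 F [ 0.  0. -1.] j [-0.08  0.57  1.24 -0.    1.33 -0.06]
rot [ 0.05   0.001 -0.007] shift now-frame mm [   2.9 -200.9  -21.5] shift after-rot [   4.3 -201.7  -11.6] world [-200.7   23.7   -4.3]
```

View pics/w7.png

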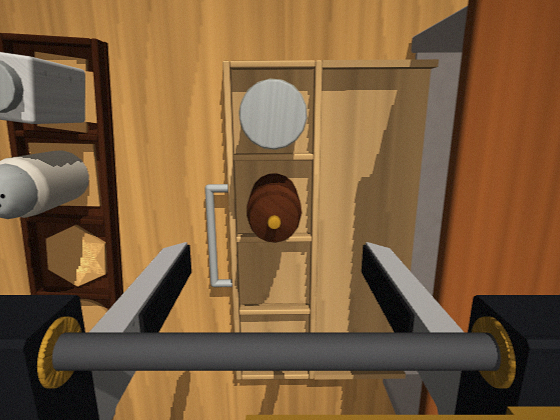

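The mill stands upright in bay 2, its button at (274,223). The shaker is next.

Request:
apply_moves(
  plan=[0.05, 0, -0.007, 0, -0.035, -0.003, 100, 0, 0, 0, 0, -0.042, -0.002, 100, 0, 0, 0, 0, -0.045, -0.002, 100, 0, 0, 0, 0.003, -0.045, -0.002, 100, 0, 0, 0, 0, -0.035, -0.002, 100],
)

```text
clock: 16.0
eef_pos: [451.2, 9.1, 156.8]
eef_rot: [-1.522, 1.562, 3.129]
wrist_force: [0.3, -0.0, -0.2]
finger_gap: 94.2
```

Request:
apply_moves(
  plan=[0, 0, 0, 0, 0, 0, 100, 0, 0, 0, 0, 0, 0, 100],
)

```text
clock: 16.25
eef_pos: [453.9, 8.8, 157.6]
eef_rot: [-1.504, 1.564, -3.136]
wrist_force: [0.1, 0.2, -0.5]
finger_gap: 93.6
```

```bash
python3 - <<'E'
from h import *
plan([455.3,11,34],-.0605)
wshot("w8");wload("w8")
print(proj("w8",[[455.3,11,100],[464,84.3,94]]))
E
```

```text
t 16.25 pos [453.9   8.8 157.6] gap 93.6 F [ 0.1  0.2 -0.5] j [-0.06  0.14  1.83 -0.    1.17  0.  ]
rot [-0.001  0.     0.007] shift now-frame mm [123.6   2.2  -2.3] shift after-rot [123.6   1.3  -2.3] world [   1.4    2.2 -123.6]
[[278.79994117 223.81298251]
 [285.18999205 115.26791987]]
```

View pics/w8.png

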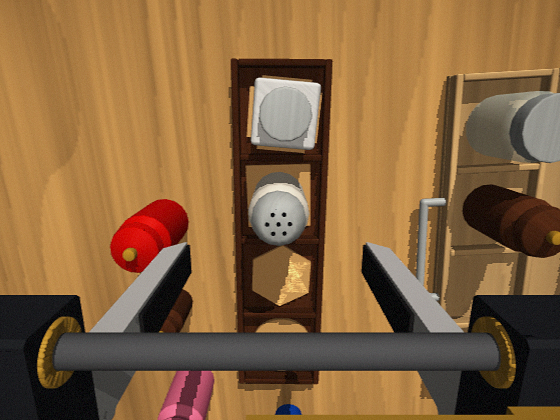

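Request:
apply_moves(
  plan=[0, 0, 0.007, 0.035, 0.002, -0.002, 100, 0, 0, 0, 0.035, 0, 0, 100, 0, 0, 0, 0.032, 0, 0, 100, 0, 0, 0, 0.021, 0, 0, 100, 0, 0, 0, 0, 0, 0, 100],
)

```text
clock: 16.92
eef_pos: [454.8, 10.6, 33.2]
eef_rot: [-1.43, 1.567, -3.062]
wrist_force: [0.4, 0.3, 0.4]
finger_gap: 93.9
```

Request:
apply_moves(
  plan=[0, 0, 0, 0, 0, 0, 60, 0, 0, 0, 0, 0, 0, 40, 0, 0, 0, 0, 0, 0, 20, 0, 0, 0, 0, 0, 0, 20, 0, 0, 0, 0, 0, 0, 20],
)

```text
clock: 17.55
eef_pos: [455.3, 10.7, 34.8]
eef_rot: [0.324, 1.57, -1.308]
wrist_force: [-0.4, 0.1, 3.0]
finger_gap: 48.2
```

Request:
apply_moves(
  plan=[0, 0, 0, 0, 0, 0, 20, 0, 0, 0, -0.015, 0, 0, 20, 0, 0, 0, -0.035, 0, 0, 20, 0, 0, 0, -0.04, 0, 0, 20, 0, 0, 0, -0.035, 0, 0, 20],
)

```text
clock: 18.18
eef_pos: [455.1, 10.8, 161.9]
eef_rot: [1.114, 1.57, -0.518]
wrist_force: [-0.5, -0.3, -2.9]
finger_gap: 47.9
```

```bash
python3 - <<'E'
from h import *
plan([653.4,-92.9,160],-.0108)
E
```

```text
t 18.18 pos [455.1  10.8 161.9] gap 47.9 F [-0.5 -0.3 -2.9] j [-0.06  0.13  1.83 -0.    1.18  0.  ]
rot [-0.05   0.    -0.001] shift now-frame mm [  2.1 204.3  91.4] shift after-rot [  1.9 199.4 101.5] world [ 198.3 -103.7   -1.9]
```

Request:
apply_moves(
  plan=[-0.05, 0, 0, 0, 0.02, 0.009, 20, 0, 0, 0, 0, 0.04, 0.02, 20, 0, 0, 0, 0, 0.045, 0.023, 20, 0, 0, 0, 0, 0.045, 0.023, 20, 0, 0, 0, 0, 0.034, 0.018, 20],
)

```text
clock: 18.8
eef_pos: [638.9, -86.2, 160.2]
eef_rot: [-0.386, 1.57, -1.968]
wrist_force: [-0.2, -0.3, -2.2]
finger_gap: 47.4
```

Request:
apply_moves(
  plan=[0, 0, 0, 0, 0.0155, 0.008, 20, 0, 0, 0, 0, 0, 0, 20, 0, 0, 0, 0, 0, 0, 20],
)

```text
clock: 19.18
eef_pos: [652.5, -93.0, 160.0]
eef_rot: [-0.773, 1.57, -2.354]
wrist_force: [-0.4, -0.3, -1.9]
finger_gap: 47.8
```

```bash
python3 - <<'E'
from h import *
plan([653.4,-92.9,30],-.0108)
wshot("w9")
E
```

```text
t 19.18 pos [652.5 -93.  160. ] gap 47.8 F [-0.4 -0.3 -1.9] j [-0.2   0.58  1.23 -0.    1.33 -0.19]
rot [0. 0. 0.] shift now-frame mm [ 1.3e+02  9.0e-01 -1.0e-01] shift after-rot [ 1.3e+02  9.0e-01 -1.0e-01] world [ 9.0e-01  1.0e-01 -1.3e+02]
```

View pics/w9.png

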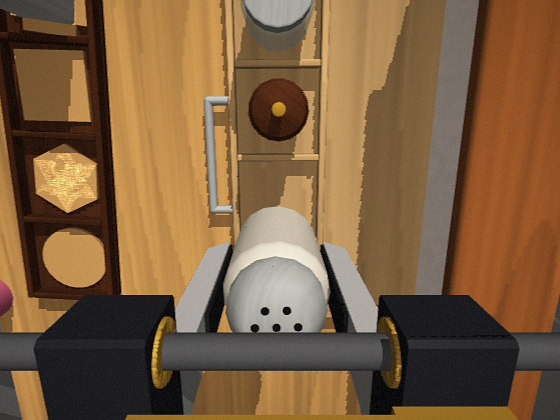

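The mill is upright at (278,109) and the shaker hangs straight over bay 3. Lowering it.

Request:
apply_moves(
  plan=[0, 0, 0, 0.03, 0.001, 0, 20, 0, 0, 0, 0.04, 0, 0, 20, 0, 0, 0, 0.03, 0, 0, 20, 0, 0, 0, 0.018, 0, 0, 20, 0, 0, 0, 0.008, 0, 0, 20],
)

```text
clock: 19.85
eef_pos: [654.0, -93.2, 33.5]
eef_rot: [-0.527, 1.57, -2.108]
wrist_force: [-0.8, -0.6, -1.6]
finger_gap: 47.4
```

Request:
apply_moves(
  plan=[0, 0, 0, 0.002, 0, 0, 20, 0, 0, 0, 0.001, 0, 0, 20, 0, 0, 0, 0, 0, 0, 20],
)

```text
clock: 20.23
eef_pos: [654.4, -93.5, 31.4]
eef_rot: [0.998, 1.57, -0.583]
wrist_force: [0.5, -0.6, -2.5]
finger_gap: 47.8
```

Request:
apply_moves(
  plan=[0, 0, 0, 0.001, 0, 0, 20, 0, 0, 0, 0, 0, 0, 20],
)

```text
clock: 20.48
eef_pos: [654.5, -93.6, 30.8]
eef_rot: [1.005, 1.57, -0.577]
wrist_force: [-3.0, 0.4, 5.2]
finger_gap: 47.6
```

Contact at 5 N. Releasing.

Request:
apply_moves(
  plan=[0, 0, 0, 0, 0, 0, 20, 0, 0, 0, 0, 0, 0, 58, 0, 0, 0, 0, 0, 0, 70, 0, 0, 0, 0, 0, 0, 90, 0, 0, 0, 0, 0, 0, 90],
)

```text
clock: 21.1
eef_pos: [654.2, -93.5, 29.6]
eef_rot: [-0.035, 1.57, -1.617]
wrist_force: [-0.5, 0.1, -0.3]
finger_gap: 81.1
```

Request:
apply_moves(
  plan=[0, 0, 0, -0.015, 0, 0, 90, 0, 0, 0, -0.03, 0, 0, 90, 0, 0, 0, -0.045, 0, 0, 100, 0, 0, 0, -0.04, 0, 0, 100, 0, 0, 0, 0, 0, 0, 100],
)

```text
clock: 21.72
eef_pos: [655.5, -93.7, 164.6]
eef_rot: [1.327, 1.564, -0.254]
wrist_force: [0.5, -0.6, 0.9]
finger_gap: 94.0
```

```bash
python3 - <<'E'
from h import *
plan([464.3,84.3,160],-.13)
wshot("w10")
E
```

```text
t 21.73 pos [655.5 -93.7 164.6] gap 94.0 F [ 0.5 -0.6  0.9] j [-0.2   0.58  1.22 -0.    1.34 -0.19]
rot [ 0.119  0.001 -0.007] shift now-frame mm [   2.9 -193.2 -175.9] shift after-rot [   4.6 -212.7 -151.7] world [-191.2  178.    -4.6]
```

View pics/w10.png

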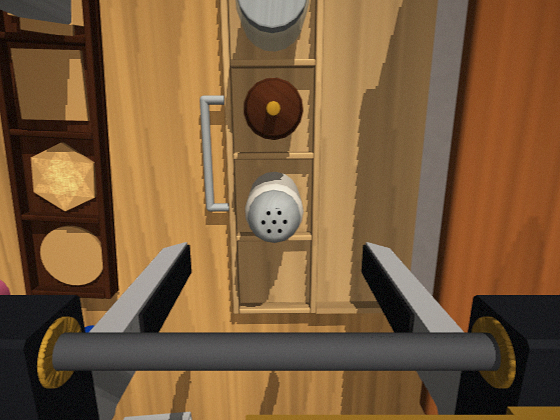

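The shaker stands upright in bay 3, its holes at (274,221). The caddy is last.

Request:
apply_moves(
  plan=[0.119, 0, -0.007, 0, -0.035, -0.034, 100, 0, 0, 0, 0, -0.043, -0.03, 100, 0, 0, 0, 0, -0.045, -0.031, 100, 0, 0, 0, 0.004, -0.045, -0.031, 100, 0, 0, 0, 0, -0.041, -0.029, 100],
)

```text
clock: 22.4
eef_pos: [460.5, 84.4, 155.9]
eef_rot: [-1.432, 1.562, -3.133]
wrist_force: [0.2, 1.2, 0.5]
finger_gap: 93.8
```

Request:
apply_moves(
  plan=[0, 0, 0, 0, 0, 0, 100, 0, 0, 0, 0, 0, 0, 100],
)

```text
clock: 22.65
eef_pos: [462.9, 83.3, 156.6]
eef_rot: [-1.427, 1.564, -3.128]
wrist_force: [0.2, -0.2, -0.7]
finger_gap: 94.0
```

```bash
python3 - <<'E'
from h import *
plan([464.3,84.3,34],-.13)
wshot("w11");wload("w11")
print(proj("w11",[[464.3,84.3,94]]))
sq=np.array([[23,23,84],[23,-23,84],[-23,-23,84],[-23,23,84]])
im=cv2.imread("pics/w11.png")
q=proj("w11",box([464.3,84.3,-.135],sq));cv2.polylines(im,[np.round(q).astype(np.int32)],True,(0,0,255),1)
cv2.imwrite("pics/w11o.png",im)
E
```

```text
t 22.65 pos [462.9  83.3 156.6] gap 94.0 F [ 0.2 -0.2 -0.7] j [0.1  0.18 1.79 0.   1.18 0.23]
rot [0.    0.001 0.007] shift now-frame mm [122.6   2.1  -1.3] shift after-rot [122.6   1.3  -1.2] world [   1.4    1.  -122.6]
[[278.76146327 223.142903  ]]
```

View pics/w11o.png

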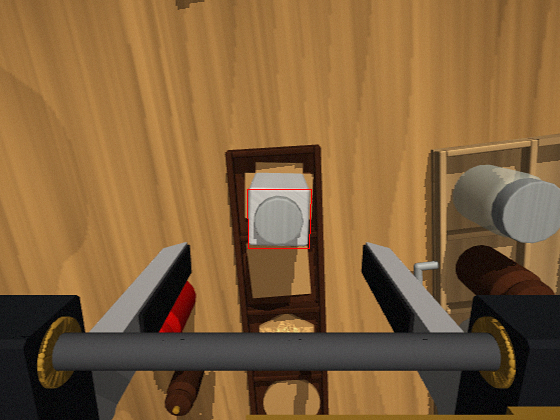

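Request:
apply_moves(
  plan=[0, 0, 0.007, 0.035, 0.002, -0.001, 100, 0, 0, 0, 0.035, 0, 0, 100, 0, 0, 0, 0.032, 0, 0, 100, 0, 0, 0, 0.02, 0, 0, 100, 0, 0, 0, 0, 0, 0, 100],
)

```text
clock: 23.32
eef_pos: [464.1, 83.4, 33.3]
eef_rot: [-1.081, 1.567, -2.783]
wrist_force: [0.5, -1.0, 0.4]
finger_gap: 94.1
```

Request:
apply_moves(
  plan=[0, 0, 0, 0, 0, 0, 60, 0, 0, 0, 0, 0, 0, 40, 0, 0, 0, 0, 0, 0, 20, 0, 0, 0, 0, 0, 0, 20, 0, 0, 0, 0, 0, 0, 20],
)

```text
clock: 23.95
eef_pos: [464.5, 84.2, 34.9]
eef_rot: [0.246, 1.57, -1.454]
wrist_force: [0.1, 0.3, 0.1]
finger_gap: 47.4
```

Request:
apply_moves(
  plan=[0, 0, 0, 0, 0, 0, 20, 0, 0, 0, -0.015, 0, 0, 20, 0, 0, 0, -0.035, 0, 0, 20, 0, 0, 0, -0.04, 0, 0, 20, 0, 0, 0, -0.035, 0, 0, 20],
)

```text
clock: 24.58
eef_pos: [464.5, 84.3, 162.1]
eef_rot: [1.073, 1.57, -0.628]
wrist_force: [1.2, 0.3, -1.0]
finger_gap: 45.9
```

```bash
python3 - <<'E'
from h import *
plan([652.5,-172.9,160],-.0108)
E
```

```text
t 24.57 pos [464.5  84.3 162.1] gap 45.9 F [ 1.2  0.3 -1. ] j [ 0.1   0.17  1.79 -0.    1.18  0.23]
rot [-0.119  0.001 -0.001] shift now-frame mm [  2.5 219.8 230.6] shift after-rot [  2.1 190.8 255.1] world [ 188.  -257.2   -2.1]
```

Request:
apply_moves(
  plan=[-0.119, 0, 0, 0, 0.02, 0.024, 20, 0, 0, 0, 0, 0.03, 0.042, 20, 0, 0, 0, 0, 0.036, 0.048, 20, 0, 0, 0, 0, 0.036, 0.048, 20, 0, 0, 0, 0, 0.034, 0.045, 20],
)

```text
clock: 25.2
eef_pos: [616.0, -128.4, 160.9]
eef_rot: [0.394, 1.57, -1.188]
wrist_force: [0.4, -0.3, -1.1]
finger_gap: 45.8
```

Request:
apply_moves(
  plan=[0, 0, 0, 0, 0.026, 0.033, 20, 0, 0, 0, 0, 0.011, 0.015, 20, 0, 0, 0, 0, 0, 0, 20, 0, 0, 0, 0, 0, 0, 20],
)

```text
clock: 25.7
eef_pos: [651.3, -174.2, 160.4]
eef_rot: [-0.226, 1.57, -1.808]
wrist_force: [0.3, 0.4, -1.1]
finger_gap: 46.1
```

```bash
python3 - <<'E'
from h import *
plan([652.5,-172.9,30],-.0108)
wshot("w12")
E
```

```text
t 25.7 pos [ 651.3 -174.2  160.4] gap 46.1 F [ 0.3  0.4 -1.1] j [-0.32  0.62  1.17 -0.    1.35 -0.3 ]
rot [0.    0.001 0.   ] shift now-frame mm [130.4   1.2  -1.4] shift after-rot [130.4   1.2  -1.3] world [   1.2    1.3 -130.4]
```

View pics/w12.png

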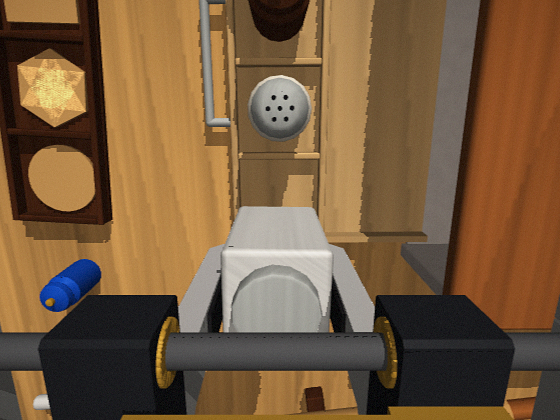

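The caddy hangs square over the right-end bay, and the shaker is upright at (279,107). Lowering it.

Request:
apply_moves(
  plan=[0, 0, 0, 0.03, 0.001, -0.001, 20, 0, 0, 0, 0.04, 0, 0, 20, 0, 0, 0, 0.03, 0, 0, 20, 0, 0, 0, 0.018, 0, 0, 20, 0, 0, 0, 0.008, 0, 0, 20],
)

```text
clock: 26.38
eef_pos: [652.6, -173.7, 33.8]
eef_rot: [-0.309, 1.57, -1.89]
wrist_force: [0.6, -0.1, -1.6]
finger_gap: 46.1
```

Request:
apply_moves(
  plan=[0, 0, 0, 0.002, 0, 0, 20, 0, 0, 0, 0.001, 0, 0, 20, 0, 0, 0, 0, 0, 0, 20],
)

```text
clock: 26.75
eef_pos: [653.0, -174.2, 31.7]
eef_rot: [0.659, 1.569, -0.922]
wrist_force: [0.3, 0.6, -1.6]
finger_gap: 45.9
```

Request:
apply_moves(
  plan=[0, 0, 0, 0.001, 0, 0, 20, 0, 0, 0, 0, 0, 0, 20],
)

```text
clock: 27.0
eef_pos: [653.0, -174.3, 30.9]
eef_rot: [0.638, 1.569, -0.944]
wrist_force: [-1.9, 0.2, 6.8]
finger_gap: 45.6
```

Request:
apply_moves(
  plan=[0, 0, 0, 0, 0, 0, 20, 0, 0, 0, 0, 0, 0, 58, 0, 0, 0, 0, 0, 0, 70, 0, 0, 0, 0, 0, 0, 90, 0, 0, 0, 0, 0, 0, 90],
)

```text
clock: 27.62
eef_pos: [652.7, -174.1, 29.9]
eef_rot: [-0.201, 1.57, -1.783]
wrist_force: [-0.1, 0.6, -0.0]
finger_gap: 81.2
```

Request:
apply_moves(
  plan=[0, 0, 0, -0.015, 0, 0, 90, 0, 0, 0, -0.03, 0, 0, 90, 0, 0, 0, -0.045, 0, 0, 100, 0, 0, 0, -0.055, 0, 0, 100, 0, 0, 0, -0.055, 0, 0, 100],
)

```text
clock: 28.25
eef_pos: [652.4, -173.9, 233.1]
eef_rot: [0.687, 1.569, -0.895]
wrist_force: [0.9, 0.4, -0.2]
finger_gap: 93.9
```

Request:
apply_moves(
  plan=[0, 0, 0, 0, -0.05, 0, 100, 0, 0, 0, 0, -0.055, 0.03, 100, 0, 0, 0, 0, -0.055, 0.03, 100, 0, 0, 0, 0, -0.05, 0.03, 100, 0, 0, 0, 0, 0, 0, 100],
)

```text
clock: 28.88
eef_pos: [439.8, -263.0, 231.8]
eef_rot: [0.61, 1.568, -0.975]
wrist_force: [0.1, 0.7, 0.8]
finger_gap: 93.8
```

```bash
python3 - <<'E'
from h import *
from cell import cams
for n in("top","scene"): cv2.imwrite(f"pics/{n}F.png",cams.camera(n)["image"][:,:,::-1])
im=cv2.imread("pics/topF.png")
for k,P in(("jar",[655.1,67.1,82]),("mill",[654.2,-12.9,98]),("shaker",[653.4,-92.9,96]),("caddy",[652.5,-172.9,90])):print(k,proj("top",[P]).round(0))
cv2.imwrite("pics/topFz.png",cv2.resize(im[20:200,160:420],None,fx=3,fy=3,interpolation=3))
E
```

```text
jar [[221. 120.]]
mill [[273. 116.]]
shaker [[326. 116.]]
caddy [[379. 116.]]
```

View pics/topFz.png

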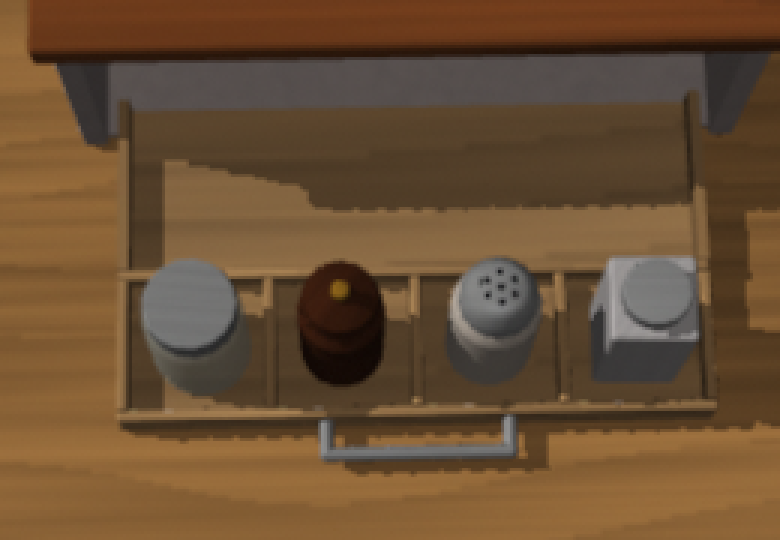

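View pics/sceneF.png

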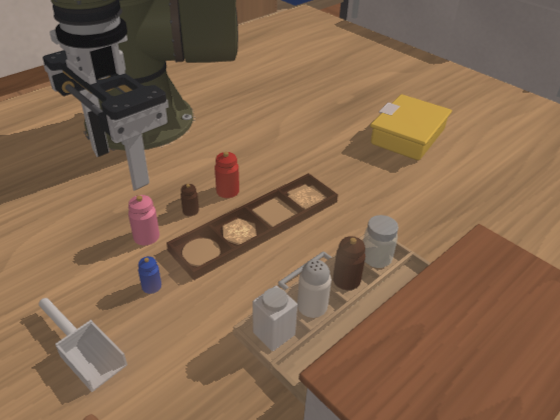

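All four stand upright in the tray, left to right jar, mill, shaker, caddy. Their tops lie within about 2 px of where I predicted. The pads remain in the rack and the look-alikes haven't moved.

```bash
python3 -c "
from cell import ticket;print(ticket.sign_off())"
```

```text
the job is handed in; nothing more can be done
None
```

I moved all four containers into the tray in reverse order and handed the job in at about 29 s of the 104 s allowed. From the robot's left, the tray now holds the jar, mill, shaker and caddy, where the rack held caddy, shaker, mill and jar. The mill I moved was the dark one in the rack. I left the red, pink, blue and small dark ones alone.

- **Final checks:** The last top and scene pictures show each container upright in its own bay. The arm is clear, the pads are still in the rack, and the look-alikes have not moved.
- **Floor contact:** The mill, shaker and caddy pressed back with 5–11 N as they touched the floor. The jar gave no clear contact reading, so I released it from about 0.5 mm or less; it stood upright in every later picture that showed it.
- **Disagreements:** My first hand-picked rack and tray corners were 1–3 px off. The wrist camera's overlay then agreed with the fitted positions. One scene-camera point on the mill was off by about 5 mm, so I did not use it.

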